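# Set out two piles of new stock in the art shop's display trays

### The job

Two small piles of new art supplies stand on the shop counter: take them apart and set each of the five items into the wooden display tray made to its shape and size (watercolour tin: long tray; pastel box: middle-sized rectangular tray; charcoal box: smallest rectangular tray; round tin: larger round tray; ink jar: smaller round tray). Each must end the right way up, resting flat on its tray's floor inside the rim, and no item may tip over on the way.

Things in the scene. Friction and masses are not known exactly. Their poses are not given: they have to be found in the camera images.
- paint_tin: Closed flat watercolour tin of dark grey metal with a pale panel on its lid, the longest item: 150 (x) x 60 (y) x 26 mm high, about 0.2 kg. Stands on the counter as the bottom of a pile. Origin: centre of its underside; x along its length, z up.
- pastel_box: Cardboard box of pastels with a white paper sleeve round its middle: 110 (x) x 60 (y) x 26 mm high, about 0.16 kg. Stands on the counter as the bottom of the other pile. Origin: centre of its underside; x along its length, z up.
- charcoal_box: Small brown wooden charcoal box: 80 (x) x 46 (y) x 28 mm high, about 0.1 kg. Lies on top of the tin or of the pastel box, whichever does not carry the round tin. Origin: centre of its underside; x along its length, z up.
- round_tin: Closed round bare-metal tin, 62 mm in diameter and 28 mm high, about 0.15 kg. Lies on top of the paint tin or of the pastel box and carries the ink jar. Origin: centre of its underside; z up.
- ink_jar: Small brown-glass ink jar with a paper label and a black cap: body 40 mm in diameter and 32 mm high, cap 30 mm in diameter above it, 45 mm high in all, about 0.11 kg. Stands on the round tin. Origin: centre of its underside; z up.
- tray_long: Long rectangular wooden display tray, for the paint tin: inside 168 (x) x 78 (y) mm, outside 178 x 88 mm. Fixed to the counter. Floor 4 mm thick, rim 5 mm wide with its top 10 mm above the counter (6 mm above the tray floor). Origin: centre of the underside, on the counter; z up, x along its length.
- tray_medium: Middle-sized rectangular wooden display tray, for the pastel box: inside 128 (x) x 78 (y) mm, outside 138 x 88 mm. Fixed to the counter. Floor 4 mm thick, rim 5 mm wide with its top 10 mm above the counter (6 mm above the tray floor). Origin: centre of the underside, on the counter; z up, x along its length.
- tray_small: Smallest rectangular wooden display tray, for the charcoal box: inside 98 (x) x 64 (y) mm, outside 108 x 74 mm. Fixed to the counter. Floor 4 mm thick, rim 5 mm wide with its top 10 mm above the counter (6 mm above the tray floor). Origin: centre of the underside, on the counter; z up, x along its length.
- tray_round: Larger round wooden display tray, for the round tin: inside 80 mm, outside 90 mm in diameter. Fixed to the counter. Floor 4 mm thick, rim 5 mm wide with its top 10 mm above the counter (6 mm above the tray floor). Origin: centre of the underside, on the counter; z up.
- tray_round_small: Smaller round wooden display tray, for the ink jar: inside 56 mm, outside 66 mm in diameter. Fixed to the counter. Floor 4 mm thick, rim 5 mm wide with its top 10 mm above the counter (6 mm above the tray floor). Origin: centre of the underside, on the counter; z up.
Things that resemble listed ones, but are neither listed nor needed, are in the scene too. What is shaped like the pastel_box but pink is not meant.

How it is judged:
By the outcome, as a careful person would: the job done as asked, in the order asked, and still so for the second after the job is handed in, with the robot touching nothing.
It also fails if it takes over 136 s, if anything falls off the work surface, if the arm or the gripper's body presses on something with over 40 N, if the wrist force passes 120 N, or if a joint passes its speed limit or range.

### The arm

A 6-joint arm with a two-finger parallel gripper is mounted at the origin on the work surface. World frame = base frame: x ahead of the robot, y to its left, z up, the work surface at z = 0. Lengths are in mm, angles in rad, forces in N, time in s.
With the tool pointing down it reaches from about 350 to 975 mm from the base axis. Payload 7.1 kg.
Tool frame: the origin (TCP) lies midway between the tips of the shut fingers; the grasp point (between the pads) lies ctrl.grip_point_offset behind it (ctrl.grip_point_offset is the distance from the TCP to the grasp point, in mm); z points along the fingers, y is the line along which they close (so a half turn about z gives the same grasp; the last joint's range is limited). The gripper opens to 88 mm and grips with 3 to 60 N. Pads are 20 mm wide; open, the fingers measure 115 mm over their backs; the gripper's body (75 mm by 178 mm) begins 61 mm behind the grasp point.
Start: joints at [1.208, 0.423, 1.63, -0, 1.089, -0.019], TCP at [210.635, 588.42, 200.975] pointing down, gripper open.
Joint ranges: [-3, 3], [-0.9, 2.11], [0.09, 2.58], [-1.31, 4.45], [0.11, 2.69], [-2.54, 2.54]. Speed limits (rad/s): [2.39, 2.39, 3.01, 3.14, 3.14, 3.14].

### API

Orientations are given as a rotation vector (axis times angle).
In Python, from workcell import ctrl gives the robot as it stands.
- The arm moves only by the tool apply_moves, never from a script. Its argument "targets" is a list of rows, each an object of numbers: "tx", "ty", "tz": the shift along the world's x, y, z in m; "spin": the turn about the world's z in degrees. In form: [{"tx": .., "ty": .., "tz": .., "spin": ..}, ...]. A call has exactly 8 rows; each row is the pose to reach, as a shift and turn from the pose commanded when the call began; what a row does not reach only later rows make up. A row lasts 1/10 s, in which the tool goes at most 50 mm and 8.59 degrees, less where a joint would pass 70% of its speed; a pose out of reach is approached as far as the arm can. A call with a gripper value outside its range is refused whole. "gripper" is the closure, from -1 (fully open) to 1 (shut), set as the call begins (left out, the last holds). The fingers move at their own pace and stop on an object; the grip force is fixed at half the most. Time passes only in rows, so rows that repeat a pose let the fingers close, or fill a call up. It gives the time, the measured TCP pose, the force, the opening and the grip force at its end, in the units of the state.
- ctrl.get_obs(): the state, without advancing time (a new reading comes with each control period).
- ctrl.get_image(name): name is "side" or "top"; returns the picture (480x640x3 uint8, red, green, blue); there is no depth.
- ctrl.get_calibration(name): a dict with "fov_y" (degrees; the focal length in pixels is half the picture's height over the tangent of half this angle, whatever the lens; pixels are square), "cx", "cy" (the principal point, pixels), "rvec" (rotation vector, rad) and "tvec" (3), from world to camera coordinates, as OpenCV has them. Camera axes: x right, y down, z forward; pixel columns grow to the right and rows downward; lengths in mm; the calibration is good to about 2 mm. A picture is of the moment at which its call begins. get_calibration takes no time and is no camera call.
- ctrl.close_job(): hands the job in; it is judged then, once.
Trained networks look in the newest picture that a camera, given by its name, has taken for a name from the list of things; names that differ only in an ending like _2 or _b are one class to them, and where a whole thing is asked for, a point or a joint stands for the part that bears it (a point fixed in the world has none). Each returns a list of dicts, best first, with "score" (0 to 1); they miss things now and then, are a little off and sometimes report something else, mostly with a low value. They report only what shows in the picture. A call takes as long as a camera call. They do not tell look-alikes from the thing itself.
- ctrl.outline_of(name, camera): "pixels" (480x640 bool, what is visible of it) and "box" ([left, top, right, bottom] in pixels, round what is visible of it).
- ctrl.pinpoint(name, camera): "uv" ([column, row] in pixels: a listed point, or the origin of a listed thing).
The state is a dict: "t": time; "qpos": joint angles; "qvel": joint speeds; "joint_torque": joint torques, N m; "ee_pos": TCP position; "orientation": TCP orientation; "ft_force": force on the tool from outside, world axes, zero at the start; "moment": the same for the moment, N m; "width": finger opening in mm; "grasp_force": force on a finger pad.
Only numpy, scipy, OpenCV 4.12 (cv2) and the standard library are available. Lean on these libraries where they do the work, as an engineer would, in place of code of your own. Each camera call takes 0.05 s, during which the arm holds its last target. There are 200 camera calls.

## Working session

There is one attempt and no reset: what is moved stays moved. The work goes in short steps, Python scripts to look and compute and a tool call to move; the robot and the scene stay as the last step left them, time stands still between calls to the robot, and variables do not carry over. Pictures are saved under pics/ and viewed, at most 14 in all, crops included, and the job is handed in when it is done.

Besides the shell and the picture viewer there is one more tool, called after "Call:" as name(argument=value, ...) on one line, values as JSON. apply_moves: Moves the arm, as the interface text tells. Its arguments: {"type":"object","properties":{"targets":{"type":"array"},"gripper":{"type":"number"}},"required":["targets"]}

```bash
ls; mkdir -p pics; python3 - <<'E'
from workcell import ctrl
import cv2
print(ctrl.get_obs(), ctrl.grip_point_offset)
for n in("side","top"):
    im=ctrl.get_image(n); cv2.imwrite(f"pics/{n}0.png",im[:,:,::-1]); print(n,ctrl.get_calibration(n))
for n in "paint_tin pastel_box charcoal_box round_tin ink_jar tray_long tray_medium tray_small tray_round tray_round_small".split():
  for c in("side","top"):
    print(n,c,[(r["box"],round(r["score"],2)) for r in ctrl.outline_of(n,c)],[([round(float(v),1) for v in r["uv"]],round(r["score"],2)) for r in ctrl.pinpoint(n,c)])
E
```

```text
pics
{'t': 0.0, 'qpos': array([ 1.20797089e+00,  4.23839553e-01,  1.63067992e+00,  1.70561644e-05,
        1.08865494e+00, -1.90180463e-02]), 'qvel': array([-2.13095844e-05, -1.89516604e-05, -6.36983888e-04,  2.82175240e-04,
        1.03796817e-03,  1.00634609e-03]), 'joint_torque': array([-7.79828533e-04, -5.44626546e+01, -2.73666447e+01,  6.42977818e-02,
        2.27958133e-02, -1.48597037e-04]), 'ee_pos': array([210.43837193, 587.86500751, 200.20651732]), 'orientation': array([-5.37353700e-01, -3.09497503e+00,  2.43472666e-03]), 'ft_force': array([-0.46399134,  0.11146229,  0.33539928]), 'moment': array([-0.0151535 , -0.01428823,  0.01666492]), 'grasp_force': 0.0, 'width': 88.18474503676379} 18.700000000000003
side {'fov_y': 51.12498974851963, 'cx': 313.49211083896915, 'cy': 238.0676221969074, 'rvec': array([ 2.26861527, -0.50485022,  0.22467178]), 'tvec': array([-442.66585989,  202.90329989,  882.07005294])}
top {'fov_y': 49.093149224368666, 'cx': 327.55440907234953, 'cy': 248.01579994871324, 'rvec': array([ 2.12077236, -2.16710418,  0.15557236]), 'tvec': array([-9.60049245e-02, 
[... 1284 characters left out ...]
7, 199.0, 297.3], 0.76), ([348.1, 241.3, 384.3, 311.4], 0.38)] [([168.7, 260.6], 0.74), ([311.9, 181.7], 0.62)]
tray_small side [([396.9, 268.5, 460.4, 306.2], 0.61)] [([424.7, 284.4], 0.95)]
tray_small top [([362.2, 157.1, 410.5, 212.9], 0.58)] [([384.9, 184.3], 0.92)]
tray_round side [([341.1, 190.8, 380.5, 219.7], 0.73)] [([430.8, 285.2], 0.67), ([359.2, 205.8], 0.63)]
tray_round top [([231.7, 163.4, 274.9, 206.4], 0.61), ([365.2, 159.1, 406.6, 209.5], 0.22)] [([251.0, 183.3], 0.81)]
tray_round_small side [([375.7, 224.6, 406.3, 250.1], 0.77), ([238.1, 166.4, 295.8, 191.8], 0.46)] [([389.0, 239.5], 0.77)]
tray_round_small top [([301.2, 168.8, 332.2, 197.2], 0.97)] [([313.6, 182.5], 0.59)]
```

View pics/top0.png

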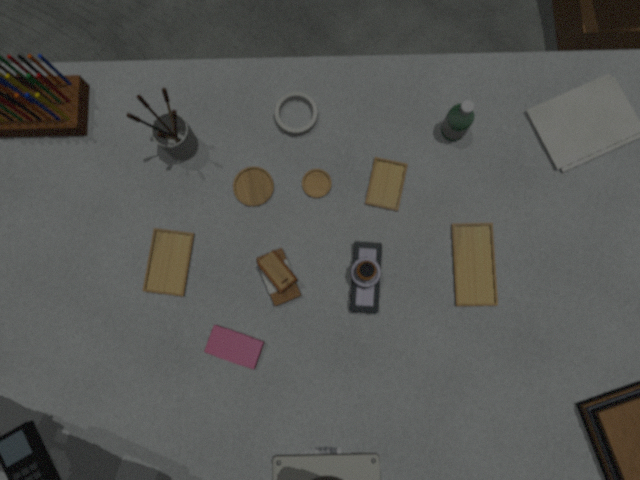

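View pics/side0.png

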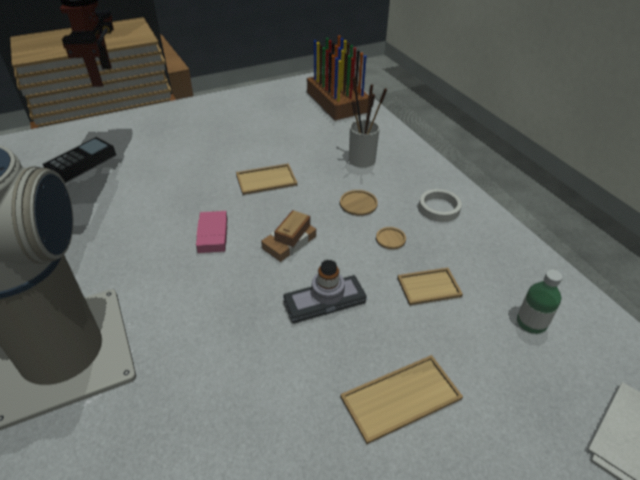

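The top view shows these items:
- Pile A is the brown box with a white sleeve at (279,277), carrying the charcoal box.
- Pile B is the grey tin at (365,277), carrying the round tin and the jar (366,271).
- The trays are long (473,264), medium (169,263), small (386,184), round (254,187) and small round (317,183).

There are two pastel-box candidates, (279,277) and the pink one at (235,346). The one with the white sleeve under the charcoal box fits, and the pink one is the decoy. The white ring at (296,113) isn't wooden, so it isn't a tray. I'll confirm in a crop and measure.

```bash
cat > h.py <<'E'
from workcell import ctrl
import cv2, numpy as np
CAL={n:ctrl.get_calibration(n) for n in("side","top")}
def K(c):
    c=CAL[c]; f=240/np.tan(np.radians(c["fov_y"]/2)); return np.array([[f,0,c["cx"]],[0,f,c["cy"]],[0,0,1]])
def RT(c): return cv2.Rodrigues(CAL[c]["rvec"])[0],np.asarray(CAL[c]["tvec"]).reshape(3,1)
def P(c): return K(c)@np.hstack(RT(c))
def proj(c,X): return cv2.projectPoints(np.asarray(X,float).reshape(-1,3),CAL[c]["rvec"],CAL[c]["tvec"],K(c),None)[0].reshape(-1,2)
def plane(c,uv,z):
    uv=np.asarray(uv,float).reshape(-1,2); R,t=RT(c); o=-R.T@t
    d=R.T@np.linalg.inv(K(c))@np.c_[uv,np.ones(len(uv))].T
    return (o+d*(z-o[2])/d[2]).T
def tri(a,b):
    X=cv2.triangulatePoints(P("top"),P("side"),np.float64(a).reshape(2,1),np.float64(b).reshape(2,1)).ravel(); return X[:3]/X[3]
def mask(n,c,i=0):
    r=ctrl.outline_of(n,c); return r[i]["pixels"].astype(np.uint8) if len(r)>i else None
def rect(m,c,z):
    "centre, sides, direction (deg) of long side of the mask thrown on height z"
    k=max(cv2.findContours(m,cv2.RETR_EXTERNAL,cv2.CHAIN_APPROX_NONE)[0],key=cv2.contourArea).reshape(-1,2)
    X=plane(c,k,z)[:,:2].astype(np.float32); (x,y),(w,h),_=r=cv2.minAreaRect(X); b=cv2.boxPoints(r)
    e=b[1]-b[0];g=b[2]-b[1]; e=e if np.hypot(*e)>np.hypot(*g) else g
    return np.round([x,y,max(w,h),min(w,h),np.degrees(np.arctan2(e[1],e[0]))%180],1)
E
python3 - <<'E'
from h import *
t=ctrl.get_image("top");s=ctrl.get_image("side")
a=cv2.resize(t[230:320,240:400],(800,450),interpolation=3);b=cv2.resize(s[205:325,190:375],(800,519),interpolation=3)
cv2.imwrite("pics/c1.png",a[:,:,::-1]);cv2.imwrite("pics/c2.png",b[:,:,::-1])
Z=dict(tray_long=10,tray_medium=10,tray_small=10,tray_round=10,tray_round_small=10,paint_tin=26,pastel_box=26,charcoal_box=54,round_tin=54,ink_jar=99)
for n,z in Z.items():
    mt,ms=mask(n,"top"),mask(n,"side")
    o=[n]
    for c,m in(("top",mt),("side",ms)):
        if m is not None: o.append(rect(m,c,z))
    if mt is not None and ms is not None:
        cm=[np.argwhere(m).mean(0)[::-1] for m in(mt,ms)]; o.append(("tri centroid",tri(*cm).round(1)))
    print(*o)
E
```

```text
tray_long [ 491.5 -322.7  180.4   92.3  179.4] [ 492.  -328.3  181.8   91.5  179.7] ('tri centroid', array([ 490.9, -325.8,   -0.6]))
tray_medium [509.  329.6 141.5  93.3 170.7] [510.5 321.6 142.1 103.7 169.8] ('tri centroid', array([510.8, 331.9,   1.2]))
tray_small [ 669.7 -141.5  111.    74.9  165.9] [ 672.3 -147.7  112.3   81.9  166.4] ('tri centroid', array([ 673.2, -143.2,    2.7]))
tray_round [671.6 148.6  87.9  87.6 179.6] [672.7 141.6  98.2  87.4  62.6] ('tri centroid', array([674.7, 148.9,   3. ]))
tray_round_small [675.    9.7  67.9  65.3  88.7] [676.3   4.4  72.6  63.3  59.6] ('tri centroid', array([678.6,   9.9,   3.3]))
paint_tin [425.8 -86.6  71.   63.3 176.1] [ 465.  -101.8  154.1   78.6  174.4] ('tri centroid', array([461.5, -91.5,   6.5]))
pastel_box [328.1 186.2 111.9  62.4  69.9] [467.9  80.8 127.1  81.7  22.8] ('tri centroid', array([419.1, 193.4, -74.2]))
charcoal_box [478.3  91.7  81.8  44.4  37.7] [643.5  94.1  92.7  82.5  62.6] ('tri centroid', array([540.4,  55.6, 122. ]))
round_tin [473.1 -86.1  59.6  59.4 178.8] [ 469.2 -105.8   70.9   59.8   65. ] ('tri centroid', array([475.7, -87.1,  23.8]))
ink_jar [472.4 -85.   42.   38.8 133.5] [ 465.8 -109.3   70.8   38.9   62.7] ('tri centroid', array([476.3, -88.1,  71.4]))
```

View pics/c1.png

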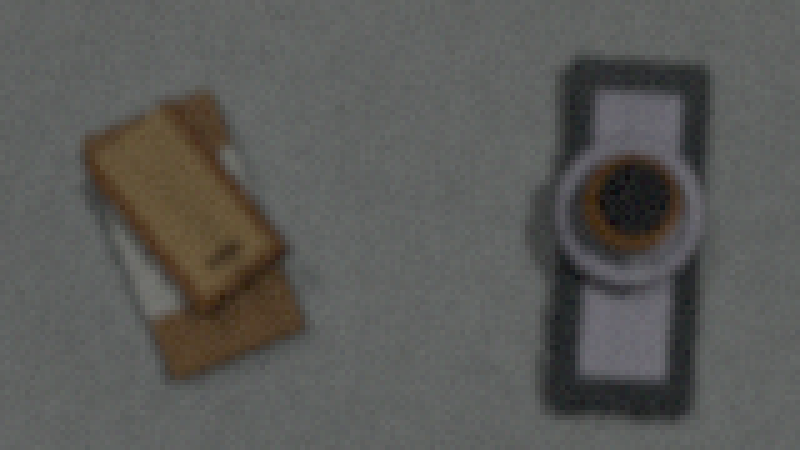

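View pics/c2.png

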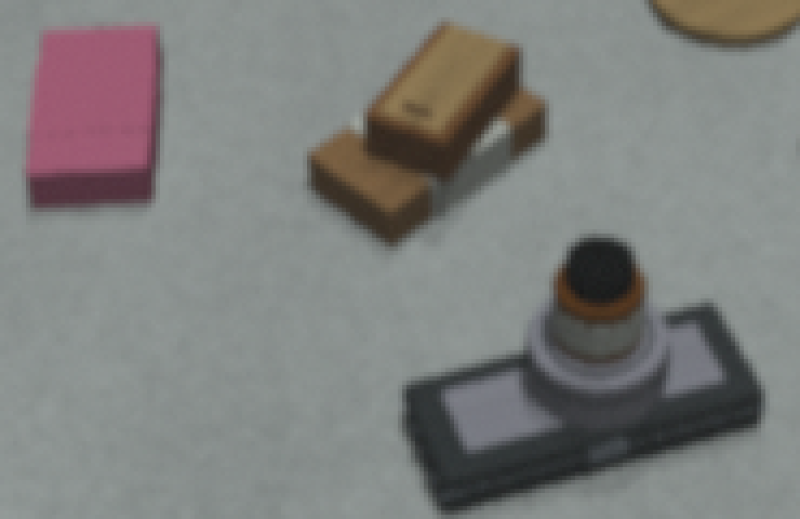

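The crops confirm the pastel box: it has the white sleeve and lies under the charcoal box, at c1 (200,235). The pink box is the decoy. Next I triangulate the corners seen in both crops.

```bash
python3 - <<'E'
from h import *
T=lambda x,y:(240+x/5-.4,230+y/5-.4)
S=lambda x,y:(190+x/4.324-.4,205+y/4.324-.4)
C={"tin":([(572,60),(708,68),(690,415),(543,408)],[(712,307),(760,372),(440,483),(408,388)],26),
"pastel":([(208,93),(305,325),(168,378)],[(545,98),(392,215),(312,158)],26),
"charcoal":([(88,140),(163,103),(287,248),(203,312)],[(440,25),(520,48),(455,152),(368,122)],54),
"cap":([(635,198)],[(601,262)],99),"roundtin top":([(628,215)],[(597,355)],54)}
for n,(a,b,z) in C.items():
    print(n)
    X=[]
    for p,q in zip(a,b):
        g=plane("top",T(*p),z)[0]; X.append(g[:2]); print("  tri",tri(T(*p),S(*q)).round(1)," top@z",g[:2].round(1)," side@z",plane("side",S(*q),z)[0,:2].round(1))
    X=np.array(X); 
    if len(X)>2:
        d=np.roll(X,-1,0)-X; print("  ctr",X.mean(0),"mid02",(X[0]+X[2])/2,"len",np.hypot(*d.T).round(1),"ang",np.degrees(np.arctan2(d[:,1],d[:,0])).round(1))
R,t=RT("top");print("top cam",(-R.T@t).ravel());R,t=RT("side");print("side cam",(-R.T@t).ravel())
print(cv2.Rodrigues(ctrl.get_obs()["orientation"])[0].round(3))
# pastel origin hits
print(tri((279.8,277.9),(290.7,242.8)), tri((279.7,273.9),(292.4,232.4)))
E
```

```text
tin
  tri [544.2 -68.7  20. ]  top@z [541.9 -67.8]  side@z [542.8 -73.8]
  tri [ 536.7 -124.7   36.4]  top@z [ 537.2 -125.3]  side@z [ 543.2 -117.2]
  tri [ 391.6 -112.7   23.8]  top@z [ 391.5 -112.5]  side@z [ 390.9 -114.4]
  tri [398.5 -52.7  18. ]  top@z [395.7 -51.6]  side@z [399.  -60.1]
  ctr [466.60813595 -89.30515851] mid02 [466.73246543 -90.17715165] len [ 57.7 146.3  61.1 147.1] ang [-94.7 175.   86.1  -6.3]
pastel
  tri [532.3  85.8  28.8]  top@z [531.2  86.6]  side@z [535.6  88.3]
  tri [433.7  46.7  22.5]  top@z [432.3  46.9]  side@z [433.8  43. ]
  tri [413.8 104.5  18.7]  top@z [411.5 104.3]  side@z [413.6  96.3]
  ctr [458.31728297  79.26388623] mid02 [471.32875541  95.44505538] len [106.5  61.  121. ] ang [-158.1  109.9   -8.4]
charcoal
  tri [504.7 135.6  49.9]  top@z [508.5 133.6]  side@z [497.8 132.1]
  tri [525.7 102.3  51.2]  top@z [523.2 102.7]  side@z [526.6  98.8]
  tri [466.4  51.7  46.1]  top@z [462.2  52.3]  side@z [467.   42.7]
  tri [438.7  87.1  47.3]  top@z [436.8  86.9]  side@z [437.8  79.6]
  ctr [482.67700982  93.88594104] mid02 [485.34782735  92.98452638] len [34.3 79.1 42.9 85.6] ang [ -64.6 -140.5  126.3   33.1]
cap
  tri [476.3 -87.9  96.8]  top@z [474.9 -87.3]  side@z [476.6 -90.1]
roundtin top
  tri [475.2 -88.9  40.3]  top@z [472.7 -87.5]  side@z [ 470.8 -100.1]
top cam [ 366.50901712  -12.12460802 1125.92696897]
side cam [ 181.52724618 -651.43323694  746.89556674]
[[-0.941  0.337  0.   ]
 [ 0.337  0.941  0.   ]
 [-0.     0.    -1.   ]]
[473.47968912  91.46758607   1.02659745] [478.25621409  88.98742803  31.74837451]
```

Both views agree, with heights within about 5 mm of the text. World poses (mm, degrees):

| Thing | Centre | Long axis |
|---|---|---|
| Ink jar and round tin | (474.5, -86.5) | – |
| Charcoal box | (480, 92.5) | 38° |
| Pastel box | (471, 94.5) | 21.5° |
| Paint tin | (467, -89) | -5.5° |
| Small round tray | (675.5, 9) | – |
| Round tray | (672, 148) | – |
| Small tray | (670.5, -142.5) | 166° |
| Medium tray | (509.5, 329) | 170.5° |
| Long tray | (491.5, -323.5) | 179.5° |

The jar goes first.

Call:
apply_moves(gripper=-1, targets=[{"tx": 0.017,"ty": -0.042,"tz": 0,"spin": 0},{"tx": 0.033,"ty": -0.084,"tz": 0,"spin": 0},{"tx": 0.05,"ty": -0.126,"tz": 0,"spin": 0},{"tx": 0.066,"ty": -0.168,"tz": 0,"spin": 0},{"tx": 0.083,"ty": -0.21,"tz": 0,"spin": 0},{"tx": 0.099,"ty": -0.252,"tz": 0,"spin": 0},{"tx": 0.116,"ty": -0.294,"tz": 0,"spin": 0},{"tx": 0.132,"ty": -0.338,"tz": 0,"spin": 0}])

```text
t: 4.0
ee_pos: [343.2, 249.0, 201.3]
orientation: [0.536, 3.095, 0.001]
ft_force: [1.3, -0.4, 0.0]
width: 87.9
grasp_force: 0.0
```

Call:
apply_moves(targets=[{"tx": 0.017,"ty": -0.044,"tz": 0,"spin": 0},{"tx": 0.034,"ty": -0.088,"tz": 0,"spin": 0},{"tx": 0.051,"ty": -0.132,"tz": 0,"spin": 0},{"tx": 0.068,"ty": -0.176,"tz": 0,"spin": 0},{"tx": 0.085,"ty": -0.22,"tz": -0.01,"spin": 0},{"tx": 0.102,"ty": -0.264,"tz": -0.02,"spin": 0},{"tx": 0.119,"ty": -0.306,"tz": -0.03,"spin": 0},{"tx": 0.132,"ty": -0.337,"tz": -0.041,"spin": 0}])

```text
t: 4.8
ee_pos: [475.7, -89.3, 160.0]
orientation: [0.539, 3.093, -0.0]
ft_force: [0.3, 0.8, 0.1]
width: 87.7
grasp_force: 0.0
```

Call:
apply_moves(targets=[{"tx": 0,"ty": 0,"tz": -0.02,"spin": 0},{"tx": 0,"ty": 0,"tz": -0.04,"spin": 0},{"tx": 0,"ty": 0,"tz": -0.06,"spin": 0},{"tx": 0,"ty": 0,"tz": -0.075,"spin": 0},{"tx": 0,"ty": 0,"tz": -0.09,"spin": 0},{"tx": 0,"ty": 0,"tz": -0.095,"spin": 0},{"tx": 0,"ty": 0,"tz": -0.095,"spin": 0},{"tx": 0,"ty": 0,"tz": -0.095,"spin": 0}])

```text
t: 5.6
ee_pos: [475.0, -86.6, 65.5]
orientation: [0.537, 3.095, -0.0]
ft_force: [0.5, 0.0, -0.1]
width: 87.8
grasp_force: 0.0
```

```bash
python3 - <<'E'
from h import *
im=ctrl.get_image("side");cv2.imwrite("pics/s2.png",cv2.resize(im[170:330,190:400],(788,600),interpolation=3)[:,:,::-1])
for i in range(3): print(ctrl.get_obs()["ee_pos"]); ctrl.get_image("top")
E
```

```text
[475.19863513 -86.67646006  65.6669616 ]
[475.2403271  -86.6885233   65.74115748]
[475.22905915 -86.6835853   65.70199232]
```

View pics/s2.png

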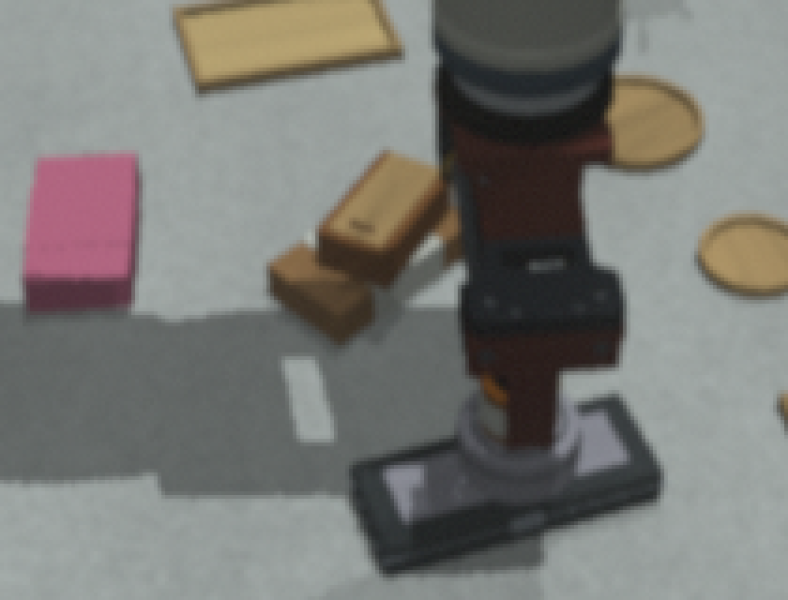

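The fingers straddle the jar: the near finger is at crop (533,410) in front of it, with the tips just above the round tin's lid. I'll close and lift.

Call:
apply_moves(gripper=1, targets=[{"tx": 0,"ty": 0,"tz": 0,"spin": 0},{"tx": 0,"ty": 0,"tz": 0,"spin": 0},{"tx": 0,"ty": 0,"tz": 0,"spin": 0},{"tx": 0,"ty": 0,"tz": 0,"spin": 0},{"tx": 0,"ty": 0,"tz": 0,"spin": 0},{"tx": 0,"ty": 0,"tz": 0,"spin": 0},{"tx": 0,"ty": 0,"tz": 0,"spin": 0},{"tx": 0,"ty": 0,"tz": 0,"spin": 0}])

```text
t: 6.6
ee_pos: [474.6, -86.6, 65.0]
orientation: [-0.537, -3.095, 0.0]
ft_force: [-0.7, -0.8, -0.3]
width: 29.3
grasp_force: 30.0
```

Width is 29 mm, not the 40 mm expected. I'll look before lifting.

```bash
python3 - <<'E'
from h import *
im=ctrl.get_image("side");t=ctrl.get_image("top")
a=cv2.resize(im[230:330,270:390],(480,400),interpolation=3);b=cv2.resize(t[225:325,300:420],(480,400),interpolation=3)[:,:320]
cv2.imwrite("pics/s3.png",np.hstack([a,b])[:,:,::-1])
for n in("ink_jar","round_tin","paint_tin"):print(n,[(r["box"],r["score"]) for r in ctrl.outline_of(n,"side")])
E
```

```text
ink_jar [([316.9, 268.1, 341.0, 288.1], 0.6), ([282.0, 273.2, 368.3, 326.0], 0.27)]
round_tin [([310.4, 273.9, 344.7, 306.4], 0.85)]
paint_tin [([279.3, 272.1, 367.4, 324.6], 0.97)]
```

View pics/s3.png

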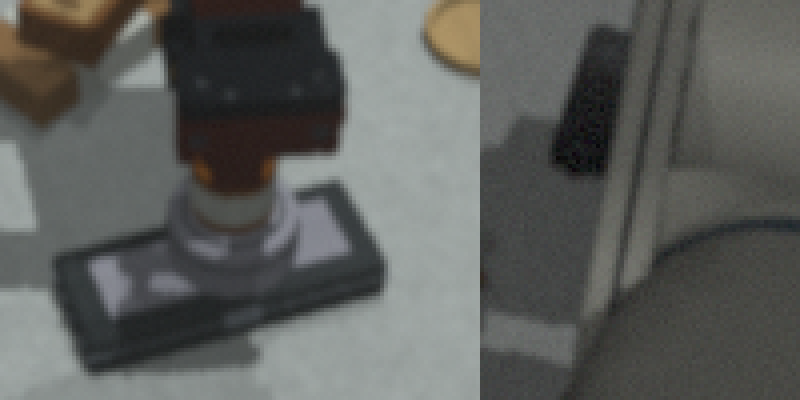

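```bash
python3 - <<'E'
from h import *
c=np.array([474.6,-86.6]);d=np.array([.337,.941])
for s,vo in((-50,290),(-44,290),(-28,278),(-15,278)):
    p=c+s*d
    print(s,[(z,proj("side",[p[0],p[1],z])[0].round(0).tolist()) for z in(54,60,65,70,75,80,86)])
E
```

```text
-50 [(54, [329.0, 302.0]), (60, [330.0, 299.0]), (65, [330.0, 298.0]), (70, [330.0, 296.0]), (75, [330.0, 294.0]), (80, [330.0, 292.0]), (86, [330.0, 290.0])]
-44 [(54, [329.0, 299.0]), (60, [329.0, 297.0]), (65, [329.0, 295.0]), (70, [329.0, 293.0]), (75, [329.0, 291.0]), (80, [329.0, 289.0]), (86, [329.0, 287.0])]
-28 [(54, [328.0, 292.0]), (60, [328.0, 290.0]), (65, [328.0, 288.0]), (70, [328.0, 287.0]), (75, [328.0, 285.0]), (80, [328.0, 283.0]), (86, [328.0, 281.0])]
-15 [(54, [327.0, 287.0]), (60, [327.0, 285.0]), (65, [327.0, 283.0]), (70, [327.0, 281.0]), (75, [327.0, 279.0]), (80, [327.0, 278.0]), (86, [328.0, 275.0])]
```

The tips sit at about z 85 with the TCP at 65, so the gripper has the 30 mm cap squarely from above. That's a usable grasp and clears the rim nicely. I'll lift and carry.

Call:
apply_moves(targets=[{"tx": 0,"ty": 0,"tz": 0.01,"spin": 0},{"tx": 0,"ty": 0,"tz": 0.03,"spin": 0},{"tx": 0.015,"ty": 0.007,"tz": 0.05,"spin": 0},{"tx": 0.04,"ty": 0.019,"tz": 0.05,"spin": 0},{"tx": 0.072,"ty": 0.034,"tz": 0.05,"spin": 0},{"tx": 0.105,"ty": 0.05,"tz": 0.05,"spin": 0},{"tx": 0.138,"ty": 0.065,"tz": 0.05,"spin": 0},{"tx": 0.17,"ty": 0.081,"tz": 0.05,"spin": 0}])

```text
t: 7.65
ee_pos: [645.9, -4.9, 115.7]
orientation: [0.537, 3.095, 0.0]
ft_force: [0.4, 0.3, -0.9]
width: 29.1
grasp_force: 30.1
```

Call:
apply_moves(targets=[{"tx": 0.022,"ty": 0.01,"tz": 0,"spin": 0},{"tx": 0.031,"ty": 0.0145,"tz": 0,"spin": 0},{"tx": 0.031,"ty": 0.0145,"tz": -0.02,"spin": 0},{"tx": 0.031,"ty": 0.0145,"tz": -0.04,"spin": 0},{"tx": 0.031,"ty": 0.0145,"tz": -0.06,"spin": 0},{"tx": 0.031,"ty": 0.0145,"tz": -0.08,"spin": 0},{"tx": 0.031,"ty": 0.0145,"tz": -0.085,"spin": 0},{"tx": 0.031,"ty": 0.0145,"tz": -0.085,"spin": 0}])

```text
t: 8.45
ee_pos: [674.5, 8.6, 29.5]
orientation: [-0.538, -3.093, 0.001]
ft_force: [0.0, -0.8, 0.1]
width: 29.2
grasp_force: 30.1
```

```bash
python3 - <<'E'
from h import *
im=ctrl.get_image("side");o=ctrl.get_obs();print(o["ee_pos"],o["ft_force"],o["width"])
cv2.imwrite("pics/s4.png",cv2.resize(im[190:330,270:450],(720,560),interpolation=3)[:,:,::-1])
E
```

```text
[675.42234359   8.69830477  30.45642917] [-0.3091749  -0.00966588 -0.15732943] 29.653987314975204
```

View pics/s4.png

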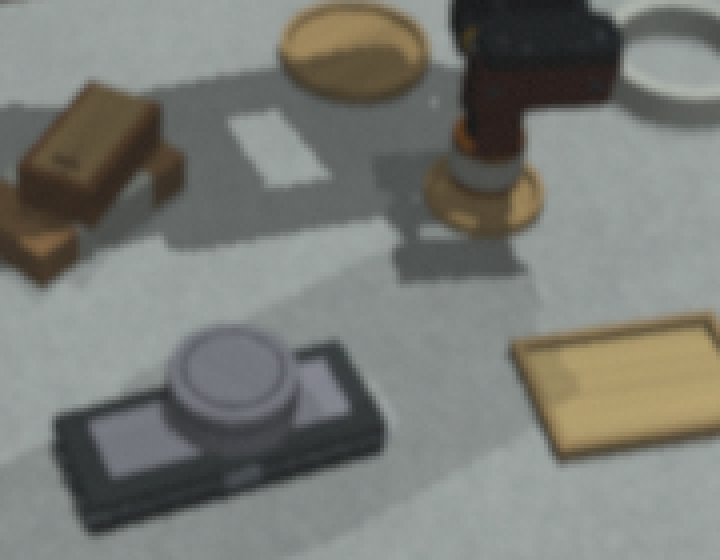

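The jar hangs upright over the small round tray at crop (485,170). I'll lower it the last 15 mm.

Call:
apply_moves(targets=[{"tx": 0,"ty": 0,"tz": -0.005,"spin": 0},{"tx": 0,"ty": 0,"tz": -0.009,"spin": 0},{"tx": 0,"ty": 0,"tz": -0.012,"spin": 0},{"tx": 0,"ty": 0,"tz": -0.013,"spin": 0},{"tx": 0,"ty": 0,"tz": -0.014,"spin": 0},{"tx": 0,"ty": 0,"tz": -0.0145,"spin": 0},{"tx": 0,"ty": 0,"tz": -0.0145,"spin": 0},{"tx": 0,"ty": 0,"tz": -0.0145,"spin": 0}])

```text
t: 9.3
ee_pos: [675.7, 8.9, 15.5]
orientation: [0.537, 3.095, 0.0]
ft_force: [-1.1, -0.7, -1.2]
width: 29.1
grasp_force: 30.1
```

Call:
apply_moves(gripper=-1, targets=[{"tx": 0,"ty": 0,"tz": 0,"spin": 0},{"tx": 0,"ty": 0,"tz": 0,"spin": 0},{"tx": 0,"ty": 0,"tz": 0,"spin": 0},{"tx": 0,"ty": 0,"tz": 0,"spin": 0},{"tx": 0,"ty": 0,"tz": 0.015,"spin": 0},{"tx": 0,"ty": 0,"tz": 0.04,"spin": 0},{"tx": 0,"ty": 0,"tz": 0.075,"spin": 0},{"tx": 0,"ty": 0,"tz": 0.105,"spin": 0}])

```text
t: 10.1
ee_pos: [675.9, 8.9, 123.0]
orientation: [0.537, 3.094, 0.0]
ft_force: [-0.2, -0.4, 0.4]
width: 86.9
grasp_force: 0.0
```

Call:
apply_moves(targets=[{"tx": -0.03,"ty": -0.014,"tz": 0,"spin": 0},{"tx": -0.07,"ty": -0.033,"tz": 0,"spin": 0},{"tx": -0.11,"ty": -0.052,"tz": 0,"spin": 0},{"tx": -0.145,"ty": -0.068,"tz": 0,"spin": 0},{"tx": -0.18,"ty": -0.085,"tz": 0,"spin": 0},{"tx": -0.202,"ty": -0.0955,"tz": 0,"spin": 0},{"tx": -0.202,"ty": -0.0955,"tz": -0.02,"spin": 0},{"tx": -0.202,"ty": -0.0955,"tz": -0.04,"spin": 0}])

```text
t: 10.9
ee_pos: [474.2, -87.3, 81.9]
orientation: [0.539, 3.091, -0.0]
ft_force: [-0.2, 0.2, -0.5]
width: 87.4
grasp_force: 0.0
```

Call:
apply_moves(targets=[{"tx": 0,"ty": 0,"tz": -0.02,"spin": 0},{"tx": 0,"ty": 0,"tz": -0.035,"spin": 0},{"tx": 0,"ty": 0,"tz": -0.045,"spin": 0},{"tx": 0,"ty": 0,"tz": -0.053,"spin": 0},{"tx": 0,"ty": 0,"tz": -0.059,"spin": 0},{"tx": 0,"ty": 0,"tz": -0.063,"spin": 0},{"tx": 0,"ty": 0,"tz": -0.063,"spin": 0},{"tx": 0,"ty": 0,"tz": -0.063,"spin": 0}])

```text
t: 11.7
ee_pos: [473.8, -86.6, 17.7]
orientation: [0.537, 3.095, -0.0]
ft_force: [0.1, 0.5, 0.9]
width: 87.7
grasp_force: 0.0
```

```bash
python3 - <<'E'
from h import *
im=ctrl.get_image("side");o=ctrl.get_obs();print(o["ee_pos"],o["ft_force"],o["width"])
cv2.imwrite("pics/s5.png",cv2.resize(im[190:330,270:450],(720,560),interpolation=3)[:,:,::-1])
E
```

```text
[473.90954537 -86.61443315  17.79204937] [-0.66554369 -0.35505529 -0.38291772] 87.62615518718516
```

View pics/s5.png

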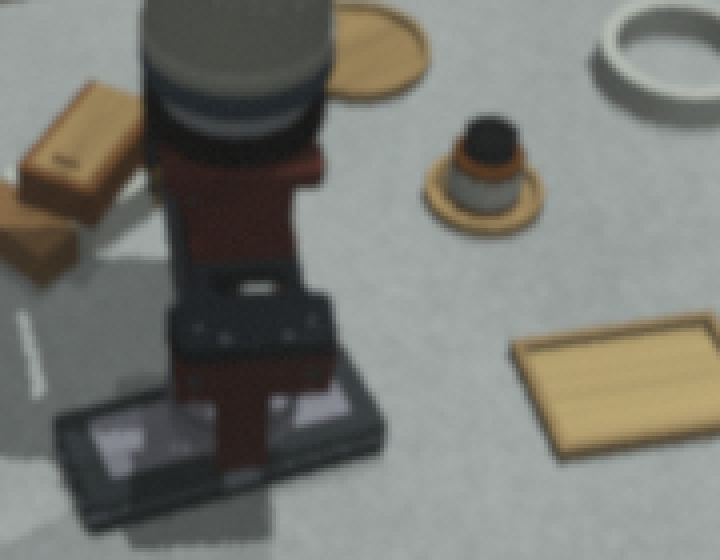

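The jar stands upright in its tray at crop (487,190). The tips are about 14 mm down the round tin's sides. I'll close slightly lower.

Call:
apply_moves(gripper=1, targets=[{"tx": 0,"ty": 0,"tz": -0.003,"spin": 0},{"tx": 0,"ty": 0,"tz": -0.003,"spin": 0},{"tx": 0,"ty": 0,"tz": -0.003,"spin": 0},{"tx": 0,"ty": 0,"tz": -0.003,"spin": 0},{"tx": 0,"ty": 0,"tz": -0.003,"spin": 0},{"tx": 0,"ty": 0,"tz": -0.003,"spin": 0},{"tx": 0,"ty": 0,"tz": 0.002,"spin": 0},{"tx": 0,"ty": 0,"tz": 0.012,"spin": 0}])

```text
t: 12.55
ee_pos: [473.0, -86.4, 29.4]
orientation: [-0.537, -3.094, -0.0]
ft_force: [-0.5, 0.1, -1.9]
width: 61.4
grasp_force: 30.0
```

Call:
apply_moves(targets=[{"tx": 0,"ty": 0,"tz": 0.03,"spin": 0},{"tx": 0.012,"ty": 0.014,"tz": 0.05,"spin": 0},{"tx": 0.035,"ty": 0.041,"tz": 0.05,"spin": 0},{"tx": 0.061,"ty": 0.072,"tz": 0.05,"spin": 0},{"tx": 0.087,"ty": 0.103,"tz": 0.05,"spin": 0},{"tx": 0.113,"ty": 0.134,"tz": 0.05,"spin": 0},{"tx": 0.14,"ty": 0.165,"tz": 0.05,"spin": 0},{"tx": 0.165,"ty": 0.195,"tz": 0.05,"spin": 0}])

```text
t: 13.35
ee_pos: [639.7, 110.0, 80.4]
orientation: [0.537, 3.095, 0.0]
ft_force: [0.9, -0.7, -1.0]
width: 61.3
grasp_force: 30.0
```

Call:
apply_moves(targets=[{"tx": 0.022,"ty": 0.026,"tz": 0,"spin": 0},{"tx": 0.0335,"ty": 0.0395,"tz": 0,"spin": 0},{"tx": 0.0335,"ty": 0.0395,"tz": -0.02,"spin": 0},{"tx": 0.0335,"ty": 0.0395,"tz": -0.04,"spin": 0},{"tx": 0.0335,"ty": 0.0395,"tz": -0.06,"spin": 0},{"tx": 0.0335,"ty": 0.0395,"tz": -0.072,"spin": 0},{"tx": 0.0335,"ty": 0.0395,"tz": -0.075,"spin": 0},{"tx": 0.0335,"ty": 0.0395,"tz": -0.075,"spin": 0}])

```text
t: 14.15
ee_pos: [672.1, 147.9, 4.7]
orientation: [-0.537, -3.095, 0.0]
ft_force: [0.3, -0.6, -1.3]
width: 61.5
grasp_force: 30.0
```

Call:
apply_moves(targets=[{"tx": 0,"ty": 0,"tz": -0.004,"spin": 0},{"tx": 0,"ty": 0,"tz": -0.007,"spin": 0},{"tx": 0,"ty": 0,"tz": -0.009,"spin": 0},{"tx": 0,"ty": 0,"tz": -0.01,"spin": 0},{"tx": 0,"ty": 0,"tz": -0.011,"spin": 0},{"tx": 0,"ty": 0,"tz": -0.0115,"spin": 0},{"tx": 0,"ty": 0,"tz": -0.0115,"spin": 0},{"tx": 0,"ty": 0,"tz": -0.0115,"spin": 0}])

```text
t: 14.95
ee_pos: [672.2, 147.9, -7.0]
orientation: [0.537, 3.095, 0.0]
ft_force: [-0.4, -0.4, -1.1]
width: 61.5
grasp_force: 30.0
```

Call:
apply_moves(gripper=-1, targets=[{"tx": 0,"ty": 0,"tz": 0,"spin": 0},{"tx": 0,"ty": 0,"tz": 0,"spin": 0},{"tx": 0,"ty": 0,"tz": 0,"spin": 0},{"tx": 0,"ty": 0,"tz": 0,"spin": 0},{"tx": 0,"ty": 0,"tz": 0.015,"spin": 0},{"tx": 0,"ty": 0,"tz": 0.04,"spin": 0},{"tx": 0,"ty": 0,"tz": 0.075,"spin": 0},{"tx": 0,"ty": 0,"tz": 0.105,"spin": 0}])

```text
t: 15.75
ee_pos: [672.5, 148.0, 100.5]
orientation: [0.537, 3.094, 0.001]
ft_force: [-0.2, -0.0, 0.9]
width: 87.9
grasp_force: 0.0
```

Call:
apply_moves(targets=[{"tx": -0.02,"ty": -0.006,"tz": 0,"spin": 7},{"tx": -0.045,"ty": -0.013,"tz": 0,"spin": 14},{"tx": -0.07,"ty": -0.02,"tz": 0,"spin": 21},{"tx": -0.095,"ty": -0.028,"tz": 0,"spin": 28},{"tx": -0.12,"ty": -0.035,"tz": 0,"spin": 35},{"tx": -0.145,"ty": -0.042,"tz": 0,"spin": 42},{"tx": -0.17,"ty": -0.049,"tz": 0,"spin": 50},{"tx": -0.192,"ty": -0.0555,"tz": 0,"spin": 57.7}])

```text
t: 16.55
ee_pos: [479.2, 92.2, 99.0]
orientation: [-1.031, 2.967, -0.0]
ft_force: [0.8, -0.4, -0.5]
width: 87.4
grasp_force: 0.0
```

```bash
python3 - <<'E'
from h import *
im=ctrl.get_image("side");o=ctrl.get_obs();print(o["ee_pos"],o["qpos"],o["width"],cv2.Rodrigues(o["orientation"])[0][:,1])
for n,z in(("charcoal_box",54),("paint_tin",26)):
  for c in("top","side"):
    m=mask(n,c)
    if m is not None: print(n,c,rect(m,c,z))
cv2.imwrite("pics/s6.png",cv2.resize(im[165:325,190:400],(788,600),interpolation=3)[:,:,::-1])
E
```

```text
[475.0817689   91.23232768  98.41120551] [ 1.65217055e-01  3.78924739e-01  2.00605144e+00 -1.97158765e-04
  7.60230807e-01 -2.08121963e+00] 87.67611466532448 [-0.62550587  0.78021772  0.00164768]
charcoal_box top [478.4  93.5  84.4  47.   38.1]
charcoal_box side [476.8  78.1 106.8  60.2  39.7]
paint_tin top [507.9 324.5 137.8  89.7 171.7]
paint_tin side [ 464.6 -100.5  155.2   80.3  174.3]
```

View pics/s6.png

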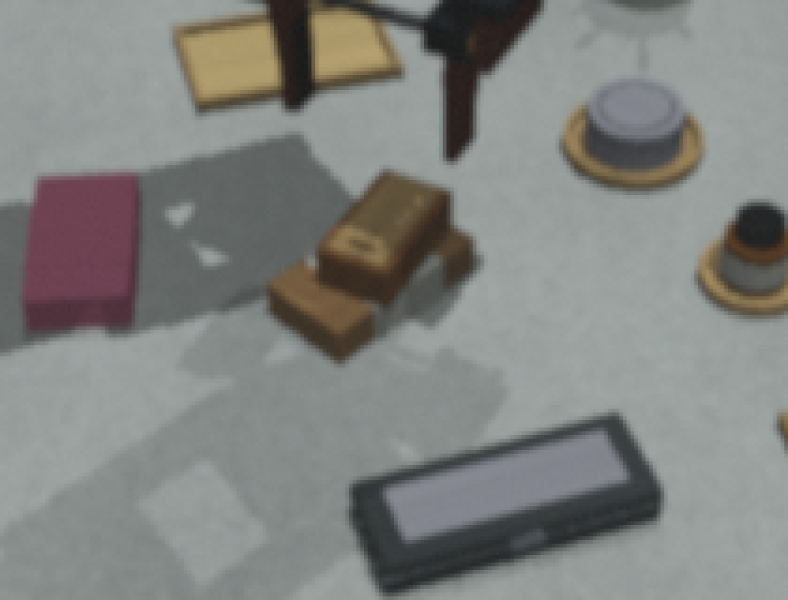

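The round tin sits flat in its tray at crop (637,130), and the jar is still fine. The charcoal box re-measures at (478.4, 93.5), 38°. I'll descend.

Call:
apply_moves(targets=[{"tx": -0.001,"ty": 0.0005,"tz": -0.02,"spin": 0},{"tx": -0.001,"ty": 0.0005,"tz": -0.04,"spin": 0},{"tx": -0.001,"ty": 0.0005,"tz": -0.055,"spin": 0},{"tx": -0.001,"ty": 0.0005,"tz": -0.068,"spin": 0},{"tx": -0.001,"ty": 0.0005,"tz": -0.077,"spin": 0},{"tx": -0.001,"ty": 0.0005,"tz": -0.082,"spin": 0},{"tx": -0.001,"ty": 0.0005,"tz": -0.083,"spin": 0},{"tx": -0.001,"ty": 0.0005,"tz": -0.083,"spin": 0}])

```text
t: 17.6
ee_pos: [479.5, 93.0, 15.2]
orientation: [-1.022, 2.97, -0.0]
ft_force: [1.0, -1.1, -0.3]
width: 87.7
grasp_force: 0.0
```

Call:
apply_moves(gripper=1, targets=[{"tx": 0,"ty": 0,"tz": 0,"spin": 0},{"tx": 0,"ty": 0,"tz": 0,"spin": 0},{"tx": 0,"ty": 0,"tz": 0,"spin": 0},{"tx": 0,"ty": 0,"tz": 0,"spin": 0},{"tx": 0,"ty": 0,"tz": 0,"spin": 0},{"tx": 0,"ty": 0,"tz": 0,"spin": 0},{"tx": 0,"ty": 0,"tz": 0.005,"spin": 0},{"tx": 0,"ty": 0,"tz": 0.015,"spin": 0}])

```text
t: 18.4
ee_pos: [478.5, 92.8, 29.9]
orientation: [1.022, -2.969, -0.0]
ft_force: [-0.1, -0.4, -0.9]
width: 46.0
grasp_force: 30.0
```

Call:
apply_moves(targets=[{"tx": 0,"ty": 0,"tz": 0.03,"spin": 0},{"tx": 0.011,"ty": -0.014,"tz": 0.05,"spin": -5},{"tx": 0.032,"ty": -0.04,"tz": 0.05,"spin": -12},{"tx": 0.055,"ty": -0.068,"tz": 0.05,"spin": -19},{"tx": 0.08,"ty": -0.098,"tz": 0.05,"spin": -26},{"tx": 0.105,"ty": -0.129,"tz": 0.05,"spin": -33},{"tx": 0.13,"ty": -0.16,"tz": 0.05,"spin": -40},{"tx": 0.155,"ty": -0.19,"tz": 0.05,"spin": -47}])

```text
t: 19.2
ee_pos: [635.0, -98.6, 80.9]
orientation: [0.255, 3.131, 0.0]
ft_force: [-0.0, 0.9, -0.8]
width: 45.8
grasp_force: 30.0
```

Call:
apply_moves(targets=[{"tx": 0.023,"ty": -0.029,"tz": 0,"spin": -5},{"tx": 0.0365,"ty": -0.0455,"tz": 0,"spin": -5},{"tx": 0.0365,"ty": -0.0455,"tz": -0.02,"spin": -5},{"tx": 0.0365,"ty": -0.0455,"tz": -0.04,"spin": -5},{"tx": 0.0365,"ty": -0.0455,"tz": -0.06,"spin": -5},{"tx": 0.0365,"ty": -0.0455,"tz": -0.072,"spin": -5},{"tx": 0.0365,"ty": -0.0455,"tz": -0.076,"spin": -5},{"tx": 0.0365,"ty": -0.0455,"tz": -0.076,"spin": -5}])

```text
t: 20.0
ee_pos: [670.5, -142.5, 4.0]
orientation: [-0.383, -3.118, -0.0]
ft_force: [0.2, -0.5, -0.7]
width: 45.7
grasp_force: 30.0
```

Call:
apply_moves(targets=[{"tx": 0,"ty": 0,"tz": -0.004,"spin": 0},{"tx": 0,"ty": 0,"tz": -0.007,"spin": 0},{"tx": 0,"ty": 0,"tz": -0.009,"spin": 0},{"tx": 0,"ty": 0,"tz": -0.01,"spin": 0},{"tx": 0,"ty": 0,"tz": -0.0105,"spin": 0},{"tx": 0,"ty": 0,"tz": -0.0105,"spin": 0},{"tx": 0,"ty": 0,"tz": -0.0105,"spin": 0},{"tx": 0,"ty": 0,"tz": -0.0105,"spin": 0}])

```text
t: 20.8
ee_pos: [670.7, -142.6, -6.4]
orientation: [0.383, 3.118, -0.0]
ft_force: [-0.8, 0.2, -0.4]
width: 45.9
grasp_force: 30.0
```

```bash
python3 - <<'E'
from h import *
im=ctrl.get_image("side");o=ctrl.get_obs();print(o["ee_pos"],cv2.Rodrigues(o["orientation"])[0][:,1])
cv2.imwrite("pics/s7.png",cv2.resize(im[165:325,270:480],(788,600),interpolation=3)[:,:,::-1])
for n,z in(("paint_tin",26),("pastel_box",26)):
  for c in("top","side"):
    for i in(0,1):
      m=mask(n,c,i)
      if m is not None: print(n,c,rect(m,c,z))
E
```

```text
[ 670.69451046 -142.62975036   -6.46493455] [2.41955178e-01 9.70287427e-01 1.59856957e-05]
paint_tin top [507.9 324.5 137.8  89.7 171.7]
paint_tin side [ 465.3 -100.9  155.8   78.5  175.5]
pastel_box top [327.7 185.6 114.   61.2  70.7]
pastel_box top [456.5  88.8  80.3  60.7  21.4]
pastel_box side [327.7 173.1 138.6  63.8  70.6]
pastel_box side [468.5  79.9 124.9  80.2  21.7]
```

View pics/s7.png

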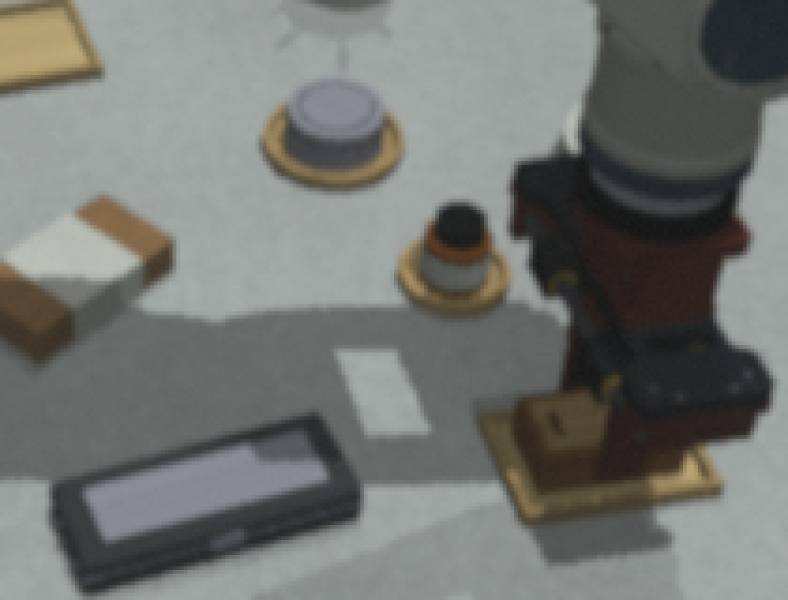

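The charcoal box lies in the small tray at crop (590,450). I'll release it and go for the paint tin.

Call:
apply_moves(gripper=-1, targets=[{"tx": 0,"ty": 0,"tz": 0,"spin": 0},{"tx": 0,"ty": 0,"tz": 0,"spin": 0},{"tx": 0,"ty": 0,"tz": 0,"spin": 0},{"tx": 0,"ty": 0,"tz": 0,"spin": 0},{"tx": 0,"ty": 0,"tz": 0.015,"spin": 0},{"tx": 0,"ty": 0,"tz": 0.04,"spin": 0},{"tx": 0,"ty": 0,"tz": 0.07,"spin": 0},{"tx": 0,"ty": 0,"tz": 0.09,"spin": 0}])

```text
t: 22.05
ee_pos: [671.7, -142.8, 86.7]
orientation: [0.383, 3.115, -0.0]
ft_force: [0.1, -0.5, 0.3]
width: 87.7
grasp_force: 0.0
```

Call:
apply_moves(targets=[{"tx": -0.03,"ty": 0.008,"tz": 0,"spin": 2},{"tx": -0.065,"ty": 0.017,"tz": 0,"spin": 4},{"tx": -0.1,"ty": 0.026,"tz": 0,"spin": 6},{"tx": -0.135,"ty": 0.035,"tz": 0,"spin": 8},{"tx": -0.17,"ty": 0.045,"tz": 0,"spin": 8.5},{"tx": -0.195,"ty": 0.051,"tz": 0,"spin": 8.5},{"tx": -0.2035,"ty": 0.0535,"tz": -0.01,"spin": 8.5},{"tx": -0.2035,"ty": 0.0535,"tz": -0.03,"spin": 8.5}])

```text
t: 22.85
ee_pos: [467.1, -89.0, 55.4]
orientation: [0.15, 3.135, -0.001]
ft_force: [-0.0, -0.6, -0.4]
width: 87.7
grasp_force: 0.0
```

Call:
apply_moves(targets=[{"tx": 0,"ty": 0,"tz": -0.02,"spin": 0},{"tx": 0,"ty": 0,"tz": -0.035,"spin": 0},{"tx": 0,"ty": 0,"tz": -0.045,"spin": 0},{"tx": 0,"ty": 0,"tz": -0.053,"spin": 0},{"tx": 0,"ty": 0,"tz": -0.059,"spin": 0},{"tx": 0,"ty": 0,"tz": -0.063,"spin": 0},{"tx": 0,"ty": 0,"tz": -0.0645,"spin": 0},{"tx": 0,"ty": 0,"tz": -0.0645,"spin": 0}])

```text
t: 23.65
ee_pos: [467.2, -89.1, -11.0]
orientation: [0.151, 3.138, -0.0]
ft_force: [0.0, -1.0, 0.6]
width: 87.8
grasp_force: 0.0
```

Call:
apply_moves(gripper=1, targets=[{"tx": 0,"ty": 0,"tz": 0,"spin": 0},{"tx": 0,"ty": 0,"tz": 0,"spin": 0},{"tx": 0,"ty": 0,"tz": 0,"spin": 0},{"tx": 0,"ty": 0,"tz": 0,"spin": 0},{"tx": 0,"ty": 0,"tz": 0,"spin": 0},{"tx": 0,"ty": 0,"tz": 0,"spin": 0},{"tx": 0,"ty": 0,"tz": 0.005,"spin": 0},{"tx": 0,"ty": 0,"tz": 0.015,"spin": 0}])

```text
t: 24.45
ee_pos: [466.2, -88.8, 3.8]
orientation: [-0.151, -3.136, -0.001]
ft_force: [1.2, 0.8, -2.4]
width: 59.5
grasp_force: 30.0
```

Call:
apply_moves(targets=[{"tx": 0,"ty": 0,"tz": 0.02,"spin": 0},{"tx": 0.001,"ty": -0.012,"tz": 0.04,"spin": 1},{"tx": 0.004,"ty": -0.042,"tz": 0.045,"spin": 2},{"tx": 0.008,"ty": -0.077,"tz": 0.045,"spin": 3},{"tx": 0.012,"ty": -0.112,"tz": 0.045,"spin": 4},{"tx": 0.016,"ty": -0.15,"tz": 0.045,"spin": 5},{"tx": 0.02,"ty": -0.187,"tz": 0.045,"spin": 5},{"tx": 0.023,"ty": -0.22,"tz": 0.045,"spin": 5}])

```text
t: 25.25
ee_pos: [490.1, -310.8, 49.7]
orientation: [0.014, 3.141, -0.0]
ft_force: [-0.0, -0.2, -2.6]
width: 60.1
grasp_force: 30.0
```

Call:
apply_moves(targets=[{"tx": 0.0015,"ty": -0.012,"tz": 0,"spin": 0},{"tx": 0.0015,"ty": -0.0145,"tz": 0,"spin": 0},{"tx": 0.0015,"ty": -0.0145,"tz": -0.015,"spin": 0},{"tx": 0.0015,"ty": -0.0145,"tz": -0.03,"spin": 0},{"tx": 0.0015,"ty": -0.0145,"tz": -0.042,"spin": 0},{"tx": 0.0015,"ty": -0.0145,"tz": -0.046,"spin": 0},{"tx": 0.0015,"ty": -0.0145,"tz": -0.046,"spin": 0},{"tx": 0.0015,"ty": -0.0145,"tz": -0.046,"spin": 0}])

```text
t: 26.05
ee_pos: [491.8, -323.3, 2.9]
orientation: [-0.013, -3.141, -0.0]
ft_force: [0.0, -0.4, -3.0]
width: 59.9
grasp_force: 30.0
```

```bash
python3 - <<'E'
from h import *
im=ctrl.get_image("side");o=ctrl.get_obs();print(o["ee_pos"],cv2.Rodrigues(o["orientation"])[0][:,1],o["ft_force"])
cv2.imwrite("pics/s8.png",cv2.resize(im[260:480,320:500],(491,600),interpolation=3)[:,:,::-1])
t=ctrl.get_image("top")
for i in range(3):
  m=mask("pastel_box","top",i)
  if m is not None: print(rect(m,"top",26))
  m=mask("tray_medium","top",i)
  if m is not None: print("tm",rect(m,"top",10))
E
```

```text
[ 491.96936857 -323.58755437    3.21192553] [ 8.41590493e-03  9.99964548e-01 -2.73316620e-04] [-0.7065228   0.13242295 -2.42108957]
[470.8  94.1 113.2  64.1  22.8]
tm [507.5 330.8 140.7  88.6 172. ]
[328.6 186.  113.5  63.5  69.9]
```

View pics/s8.png

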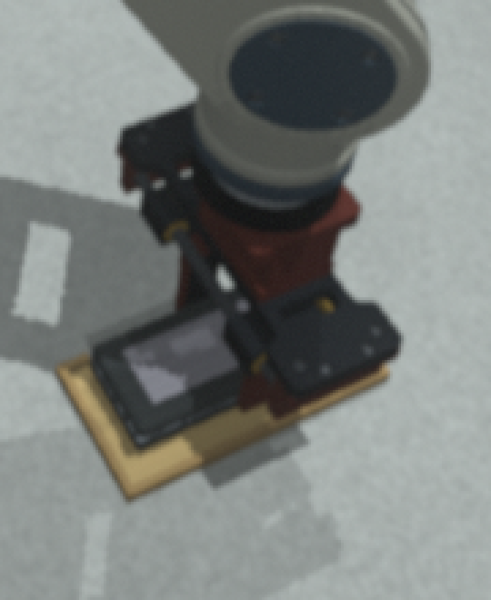

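```bash
python3 - <<'E'
from h import *
print(proj("side",[[416.6,-353.5,14],[402.5,-367.5,0],[402.5,-279.5,10],[580.5,-367.5,10]]))
S=lambda x,y:(320+x/2.728-.4,260+y/2.728-.4)
print(plane("side",S(138,447),14),plane("side",S(130,498),0),plane("side",S(57,368),10))
E
```

```text
[[368.82058748 427.59487549]
 [364.63473206 443.72149972]
 [338.39143235 392.93252928]
 [461.01324448 395.31420046]]
[[ 421.83551204 -348.57621274   14.        ]] [[ 407.32702914 -367.05582751    0.        ]] [[ 404.30271318 -283.44333166   10.        ]]
```

Call:
apply_moves(targets=[{"tx": 0,"ty": -0.002,"tz": -0.003,"spin": 0},{"tx": 0,"ty": -0.002,"tz": -0.006,"spin": 0},{"tx": 0,"ty": -0.002,"tz": -0.008,"spin": 0},{"tx": 0,"ty": -0.002,"tz": -0.009,"spin": 0},{"tx": 0,"ty": -0.002,"tz": -0.0095,"spin": 0},{"tx": 0,"ty": -0.002,"tz": -0.0095,"spin": 0},{"tx": 0,"ty": -0.002,"tz": -0.0095,"spin": 0},{"tx": 0,"ty": -0.002,"tz": -0.0095,"spin": 0}])

```text
t: 27.25
ee_pos: [491.7, -325.6, -6.5]
orientation: [0.014, 3.141, -0.0]
ft_force: [0.2, 0.6, -1.8]
width: 60.1
grasp_force: 30.0
```

```bash
python3 - <<'E'
from h import *
im=ctrl.get_image("side");o=ctrl.get_obs();print(o["ee_pos"],o["ft_force"])
cv2.imwrite("pics/s9.png",cv2.resize(im[330:460,330:480],(690,598),interpolation=3)[:,:,::-1])
E
```

```text
[ 491.66534271 -325.60884622   -6.47696929] [ 0.02145465 -0.30859564 -3.0444035 ]
```

View pics/s9.png

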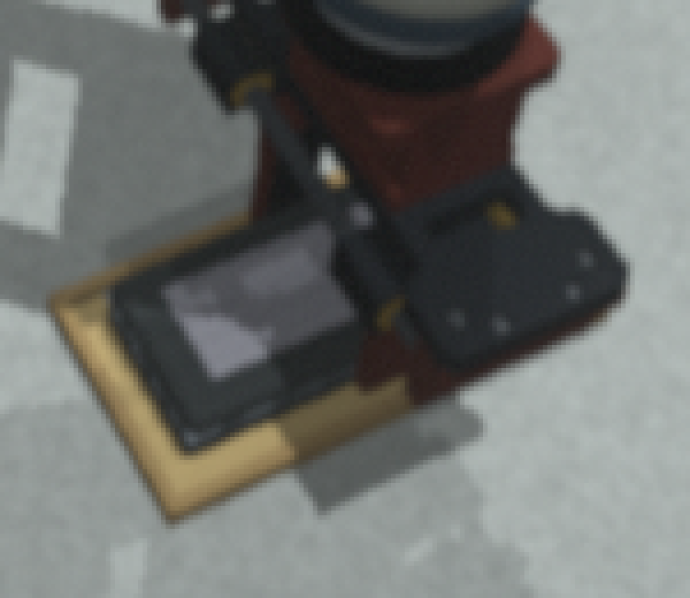

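```bash
python3 - <<'E'
from h import *
S=lambda x,y:(330+x/4.6-.4,330+y/4.6-.4)
print(plane("side",S(190,450),4.5),plane("side",S(172,522),0),plane("side",S(48,302),10))
E
```

```text
[[ 422.71135818 -350.76968936    4.5       ]] [[ 406.2461719 -368.1476826    0.       ]] [[ 403.0067112  -284.32655622   10.        ]]
```

The tin is within the rim on all sides, offset by no more than about 3 mm of the 9 mm clearance. I'll release it and go for the pastel box: (471, 94.3), axis 22°.

Call:
apply_moves(gripper=-1, targets=[{"tx": 0,"ty": 0,"tz": 0,"spin": 0},{"tx": 0,"ty": 0,"tz": 0,"spin": 0},{"tx": 0,"ty": 0,"tz": 0,"spin": 0},{"tx": 0,"ty": 0,"tz": 0,"spin": 0},{"tx": 0,"ty": 0,"tz": 0.015,"spin": 0},{"tx": 0,"ty": 0,"tz": 0.04,"spin": 0},{"tx": 0,"ty": 0,"tz": 0.065,"spin": 0},{"tx": 0,"ty": 0,"tz": 0.08,"spin": 0}])

```text
t: 28.1
ee_pos: [492.6, -326.2, 76.2]
orientation: [0.014, 3.139, -0.003]
ft_force: [0.2, -1.1, 0.2]
width: 87.8
grasp_force: 0.0
```

Call:
apply_moves(targets=[{"tx": -0.002,"ty": 0.03,"tz": 0,"spin": 3},{"tx": -0.004,"ty": 0.07,"tz": 0,"spin": 6},{"tx": -0.006,"ty": 0.11,"tz": 0,"spin": 9},{"tx": -0.008,"ty": 0.15,"tz": 0,"spin": 12},{"tx": -0.01,"ty": 0.19,"tz": 0,"spin": 15},{"tx": -0.012,"ty": 0.23,"tz": 0,"spin": 18},{"tx": -0.014,"ty": 0.27,"tz": 0,"spin": 20},{"tx": -0.016,"ty": 0.31,"tz": 0,"spin": 22}])

```text
t: 28.9
ee_pos: [475.5, -14.1, 74.1]
orientation: [-0.588, 3.085, -0.0]
ft_force: [0.5, 0.2, 0.0]
width: 87.6
grasp_force: 0.0
```

Call:
apply_moves(targets=[{"tx": -0.002,"ty": 0.04,"tz": 0,"spin": 0.5},{"tx": -0.004,"ty": 0.08,"tz": 0,"spin": 0.5},{"tx": -0.0045,"ty": 0.105,"tz": 0,"spin": 0.5},{"tx": -0.0045,"ty": 0.11,"tz": -0.01,"spin": 0.5},{"tx": -0.0045,"ty": 0.11,"tz": -0.025,"spin": 0.5},{"tx": -0.0045,"ty": 0.11,"tz": -0.04,"spin": 0.5},{"tx": -0.0045,"ty": 0.11,"tz": -0.05,"spin": 0.5},{"tx": -0.0045,"ty": 0.11,"tz": -0.055,"spin": 0.5}])

```text
t: 29.7
ee_pos: [470.6, 93.7, 17.5]
orientation: [0.598, -3.083, 0.0]
ft_force: [0.2, -0.3, -0.4]
width: 87.9
grasp_force: 0.0
```

Call:
apply_moves(targets=[{"tx": 0,"ty": 0,"tz": -0.01,"spin": 0},{"tx": 0,"ty": 0,"tz": -0.018,"spin": 0},{"tx": 0,"ty": 0,"tz": -0.024,"spin": 0},{"tx": 0,"ty": 0,"tz": -0.028,"spin": 0},{"tx": 0,"ty": 0,"tz": -0.0295,"spin": 0},{"tx": 0,"ty": 0,"tz": -0.0295,"spin": 0},{"tx": 0,"ty": 0,"tz": -0.0295,"spin": 0},{"tx": 0,"ty": 0,"tz": -0.0295,"spin": 0}])

```text
t: 30.5
ee_pos: [471.4, 94.5, -10.7]
orientation: [-0.599, 3.083, -0.0]
ft_force: [-0.7, -0.2, 1.0]
width: 87.7
grasp_force: 0.0
```

Call:
apply_moves(gripper=1, targets=[{"tx": 0,"ty": 0,"tz": 0,"spin": 0},{"tx": 0,"ty": 0,"tz": 0,"spin": 0},{"tx": 0,"ty": 0,"tz": 0,"spin": 0},{"tx": 0,"ty": 0,"tz": 0,"spin": 0},{"tx": 0,"ty": 0,"tz": 0,"spin": 0},{"tx": 0,"ty": 0,"tz": 0,"spin": 0},{"tx": 0,"ty": 0,"tz": 0.005,"spin": 0},{"tx": 0,"ty": 0,"tz": 0.015,"spin": 0}])

```text
t: 31.3
ee_pos: [470.3, 94.3, 3.9]
orientation: [0.599, -3.082, -0.0]
ft_force: [0.8, 0.0, -2.4]
width: 59.7
grasp_force: 30.0
```

Call:
apply_moves(targets=[{"tx": 0,"ty": 0,"tz": 0.02,"spin": 0},{"tx": 0.002,"ty": 0.012,"tz": 0.04,"spin": -4},{"tx": 0.007,"ty": 0.042,"tz": 0.045,"spin": -9},{"tx": 0.012,"ty": 0.077,"tz": 0.045,"spin": -14},{"tx": 0.018,"ty": 0.112,"tz": 0.045,"spin": -19},{"tx": 0.024,"ty": 0.15,"tz": 0.045,"spin": -24},{"tx": 0.03,"ty": 0.187,"tz": 0.045,"spin": -28},{"tx": 0.036,"ty": 0.22,"tz": 0.045,"spin": -31}])

```text
t: 32.1
ee_pos: [507.1, 316.3, 49.8]
orientation: [0.25, 3.131, 0.001]
ft_force: [-0.6, -0.3, -2.2]
width: 60.0
grasp_force: 30.0
```

Call:
apply_moves(targets=[{"tx": 0.002,"ty": 0.012,"tz": 0,"spin": 0},{"tx": 0.002,"ty": 0.015,"tz": 0,"spin": 0},{"tx": 0.002,"ty": 0.015,"tz": -0.015,"spin": 0},{"tx": 0.002,"ty": 0.015,"tz": -0.03,"spin": 0},{"tx": 0.002,"ty": 0.015,"tz": -0.042,"spin": 0},{"tx": 0.002,"ty": 0.015,"tz": -0.046,"spin": 0},{"tx": 0.002,"ty": 0.015,"tz": -0.046,"spin": 0},{"tx": 0.002,"ty": 0.015,"tz": -0.046,"spin": 0}])

```text
t: 32.9
ee_pos: [509.3, 329.2, 2.9]
orientation: [-0.247, -3.132, 0.0]
ft_force: [-0.2, 0.2, -0.9]
width: 59.8
grasp_force: 30.0
```

Call:
apply_moves(targets=[{"tx": 0,"ty": 0,"tz": -0.003,"spin": 0},{"tx": 0,"ty": 0,"tz": -0.006,"spin": 0},{"tx": 0,"ty": 0,"tz": -0.008,"spin": 0},{"tx": 0,"ty": 0,"tz": -0.009,"spin": 0},{"tx": 0,"ty": 0,"tz": -0.0095,"spin": 0},{"tx": 0,"ty": 0,"tz": -0.0095,"spin": 0},{"tx": 0,"ty": 0,"tz": -0.0095,"spin": 0},{"tx": 0,"ty": 0,"tz": -0.0095,"spin": 0}])

```text
t: 33.7
ee_pos: [509.2, 329.5, -6.5]
orientation: [0.246, 3.132, 0.0]
ft_force: [-0.6, -0.2, -1.6]
width: 59.7
grasp_force: 30.0
```

```bash
python3 - <<'E'
from h import *
im=ctrl.get_image("side");t=ctrl.get_image("top");o=ctrl.get_obs();print(o["ee_pos"],o["ft_force"])
a=cv2.resize(im[130:230,215:335],(480,400),interpolation=3);b=cv2.resize(t[215:315,130:210],(320,400),interpolation=3)
cv2.imwrite("pics/s10.png",np.hstack([a,b])[:,:,::-1])
E
```

```text
[509.18419545 329.44072303  -6.45008113] [ 0.53849912  0.1836511  -1.72222506]
```

View pics/s10.png

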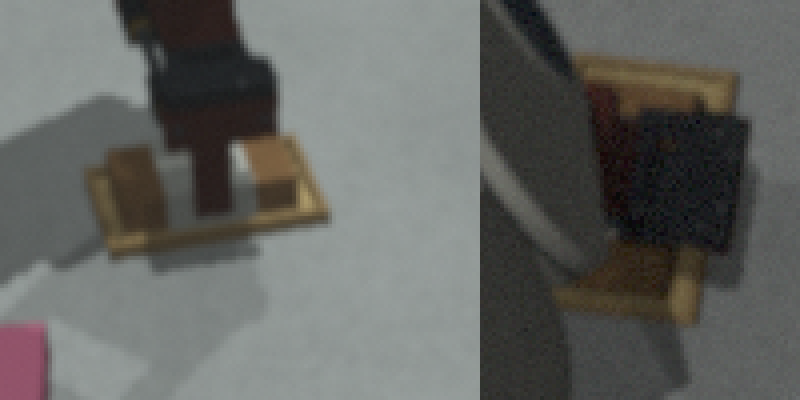

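The box lies inside the medium tray, with gaps at both ends (side panel x 95 to 115 and 297 to 320). I'll release and retreat.

Call:
apply_moves(gripper=-1, targets=[{"tx": 0,"ty": 0,"tz": 0,"spin": 0},{"tx": 0,"ty": 0,"tz": 0,"spin": 0},{"tx": 0,"ty": 0,"tz": 0,"spin": 0},{"tx": 0,"ty": 0,"tz": 0,"spin": 0},{"tx": 0,"ty": 0,"tz": 0.015,"spin": 0},{"tx": 0,"ty": 0,"tz": 0.05,"spin": 0},{"tx": 0,"ty": 0,"tz": 0.09,"spin": 0},{"tx": 0,"ty": 0,"tz": 0.13,"spin": 0}])

```text
t: 34.6
ee_pos: [508.9, 329.3, 125.7]
orientation: [-0.246, -3.132, 0.0]
ft_force: [1.0, 0.7, 0.0]
width: 88.0
grasp_force: 0.0
```

Call:
apply_moves(targets=[{"tx": -0.03,"ty": 0.03,"tz": 0.02,"spin": 0},{"tx": -0.06,"ty": 0.06,"tz": 0.04,"spin": 0},{"tx": -0.09,"ty": 0.09,"tz": 0.06,"spin": 0},{"tx": -0.12,"ty": 0.12,"tz": 0.075,"spin": 0},{"tx": -0.15,"ty": 0.15,"tz": 0.08,"spin": 0},{"tx": -0.18,"ty": 0.18,"tz": 0.08,"spin": 0},{"tx": -0.21,"ty": 0.2,"tz": 0.08,"spin": 0},{"tx": -0.24,"ty": 0.22,"tz": 0.08,"spin": 0}])

```text
t: 35.4
ee_pos: [267.7, 550.4, 204.8]
orientation: [0.246, 3.131, 0.002]
ft_force: [0.2, 0.7, -0.2]
width: 87.6
grasp_force: 0.0
```

```bash
python3 - <<'E'
from h import *
t=ctrl.get_image("top");im=ctrl.get_image("side");print(ctrl.get_obs()["t"])
g=cv2.convertScaleAbs(np.vstack([cv2.resize(t[150:320,130:510],(760,340),interpolation=3),cv2.resize(im[150:460,190:480],(760,812))[:0]]),alpha=1.6)
s=[cv2.resize(im[a:a+65,b:b+100],(253,164),interpolation=3) for a,b in((355,350),(245,385),(155,225))]
s=np.hstack(s+[np.zeros((164,1,3),np.uint8)])
cv2.imwrite("pics/end.png",np.vstack([g,s])[:,:,::-1])
E
```

```text
35.5
```

View pics/end.png

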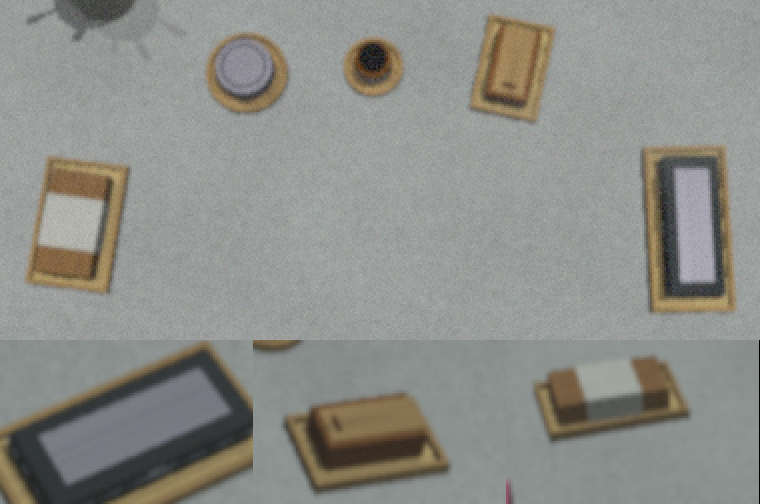

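All five sit flat inside their trays: round tin (247,70), jar (373,65), charcoal box (513,65), pastel box (73,222) and paint tin (692,227). The outward lean in the top view is perspective. I'm handing in.

```bash
python3 -c "
from workcell import ctrl
print(ctrl.close_job())"
```

```text
the job is handed in; nothing more can be done
None
```

All five items are right way up and flat inside their trays, nothing tipped on the way, and I handed the job in at about 35.5 s of the 136 s allowed (the result wasn't reported back).

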